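# Unlatch the canister and hold its lid at 60 degrees

## Robot

A 6-joint arm with a two-finger parallel gripper is mounted at the origin on the work surface. World frame = base frame: x ahead of the robot, y to its left, z up, the work surface at z = 0. Lengths are in m, angles in degrees, forces in N, time in s.
With the tool pointing down it reaches from about 0.25 to 0.725 m from the base axis. Payload 9.7 kg.
Tool frame: the origin (TCP) lies on the centre line of the jaws, within the pads' length; the fingertips stand 22 mm ahead of it and the grasp point (between the pads) lies 3 mm ahead of it; z points along the fingers, y is the direction in which the jaws open and shut (so a half turn about z gives the same grasp; the last joint's range is limited). The gripper opens to 85 mm and grips with 20 to 120 N. Pads are 22 mm wide; open, the fingers measure 114 mm over their backs; the gripper's body (76 mm by 85 mm) begins 54 mm behind the grasp point. The pads swing forward as they close: fully open they stand 13 mm farther back than shut.
Start: joints at [74.599, 4.979, 10.078, 95.1, 0, 90], TCP at [0.146, 0.53, 0.253] pointing down, gripper open.
Joint ranges: [-179.16, 179.16], [-48.56, 103.87], [-65.8, 70.77], [-126.05, 130.52], [-82.76, 87.17], [-180, 180]. Speed limits (degrees/s): [127.2, 127.2, 147.25, 180, 180, 180].

## Interface

Orientations are given as [roll, pitch, yaw] about the fixed x, y, z axes, in that order (R = Rz(yaw) Ry(pitch) Rx(roll)).
In Python, from workcell import get_obs, camera, camera_params, job_done gives the robot as it stands.
- The arm moves only by the tool servo_tool, never from a script. Its argument "steps" is a list of rows, each an object of numbers: "x", "y", "z": the shift along the world's x, y, z in mm; "yaw": the turn about the world's z in degrees. A call has 1 to 12 rows; each row is the pose to reach, as a shift and turn from the pose measured when the call began; what a row does not reach only later rows make up. A row lasts 1/8 s, in which the tool goes at most 62.5 mm and 10.7 degrees, less where a joint would pass 70% of its speed; a pose out of reach is approached as far as the arm can. A call with a gripper value outside its range is refused whole. "grip" is the finger opening in mm, from 0 to 85.4, set as the call begins (left out, the last holds). The fingers move at their own pace and stop on an object; "grip_force" is the grip in N (left out, the last holds). Time passes only in rows, so rows that repeat a pose let the fingers close. It gives the time, the measured TCP pose, the force and the opening at its end, in the units of the state.
- get_obs(): the state, without advancing time (a new reading comes with each control period).
- camera(name): name is "side" or "top"; returns (picture, depth): 400x640x3 uint8, red, green, blue; 400x640 float32, m along the optical axis (not along the pixel's ray), 0 where there is no reading.
- camera_params(name): a dict with "intrinsics" (3x3 intrinsics, pixels), "rvec" (rotation vector, rad) and "tvec" (3), from world to camera coordinates, as OpenCV has them. Camera axes: x right, y down, z forward; pixel columns grow to the right and rows downward; lengths in m; the calibration is good to about 2 mm. A picture is of the moment at which its call begins. camera_params takes no time and is no camera call.
- job_done(): hands the job in, once; it reports no verdict.
The state is a dict: "time": time; "q": joint angles; "qd": joint speeds; "joint_efforts": joint torques, N m; "ee_pos": TCP position; "tcp_rot": TCP orientation; "wrist_force": force on the tool from outside, world axes, zero at the start; "torque": the same for the moment, N m; "opening": finger opening in m.
Only numpy, scipy, OpenCV 4.12 (cv2) and the standard library are available. Lean on these libraries where they do the work, as an engineer would, in place of code of your own. Each camera call takes 0.05 s, during which the arm holds its last target.

## Task

Flip the steel latch on the front of the clear acrylic canister right back out of the way, then take the lid by its knob and raise it to about 60 degrees from closed so the canister can be filled. The lid falls shut by itself, so finish with the gripper still holding it steady at that angle, and leave everything else on the shelf where it is.

Things in the scene. Friction and masses are not known exactly. Their poses are not given: they have to be found in the camera images.
- canister: clear acrylic box-shaped canister with a hinged lid, fixed to the shelf; 170 (x) by 150 (y) by 120 mm tall without the lid. Origin: centre of its underside. Its own x runs from the latch side (front, -x, roughly facing the robot) to the hinge side (+x), y to the left, z up. The lid is a flat 8 mm clear plate with a narrow grey edge, 172 by 152 mm, its top at 128 mm height when shut
- lid (a joint): angle of the lid in rad: 0 shut, growing as the front edge rises, stop at 1.8; 60 degrees is 1.047. The lid weighs about 0.2 to 0.45 kg and falls shut when let go below about 75 degrees; the shut latch blocks it
- lid_knob (a point): centre of the lid's steel knob: a short barrel 36 mm long and 22 mm in diameter, lying parallel to the hinge (canister y) with flat ends, on a thin 14 mm stem. Its centre is 38 mm above the lid's top face, 100 mm from the hinge line towards the front, midway across; when the lid is shut it is 166 mm above the shelf. Axes turn with the lid
- lid_hinge (a point): middle of the lid's hinge line, at the top of the canister's far wall, 85 mm behind its centre and 120 mm above the shelf; the line runs along the canister's y. The knob's centre circles it at 110 mm radius, starting 100 mm in front of it and 46 mm above it
- latch (a joint): angle of the flip latch in rad: 0 (to about 0.1) shut, upright with its hook over the lid's front edge; grows as the top is swung outward, away from the lid, and down; stop at 1.75. A light stiff hinge (under 2 N at the tip): it stays where it is left
- latch_tip (a point): tip of the latch's finger tab, a steel plate 30 mm wide and 5 mm thick standing in the middle of the canister's front. Shut, the tip is 177 mm above the shelf (49 mm above the lid), 110 mm in front of the canister's centre; the tab leans slightly outward, and about 65 mm lie free between it and the knob; just above the lid its hook reaches 20 mm inward from the tab
- latch_hinge (a point): middle of the latch's hinge pin, 99.5 mm in front of the canister's centre and 95 mm above the shelf; the pin runs along the canister's y. The tip is 83 mm from it
- popper: bystander: aluminium stovetop popper with a crank, 220 mm diameter, 217 mm tall, with a wooden handle; origin centre of its underside
- bowls: bystander: three stacked stainless bowls, 176 mm diameter, 92 mm tall; origin centre of the underside
- scoop: bystander: blue scoop 180 mm long, 50 mm wide and 35 mm tall, lying beside the canister; origin at its underside, near mid-length
- shaker: bystander: glass shaker with a steel cap, 44 mm diameter, 85 mm tall, beside the canister; origin centre of its underside
- jar: bystander: amber jar, 68 mm diameter, 120 mm tall, behind the canister; origin centre of its underside
- cup: bystander: small steel measuring cup, 60 mm diameter, 45 mm tall, behind the canister; origin centre of its underside
- mug: bystander: white mug, 76 mm diameter, 85 mm tall; origin centre of its underside
There are look-alikes about, which are no part of the job. Several things have the shape of the canister; the one meant has the colours described above.

How it is judged (in metres and radians):
On the way, in this order (a step that is already met when the one before it is completed fails the run):
1. the latch is flipped back (more than 60 degrees) with the lid still shut (value of joint latch above 1.05 rad and value of joint lid below 0.1 rad), for 0.2 s.
2. the lid is held in the fingers, raised at least 30 degrees (value of joint lid above 0.52 rad and contact force between the fingers and lid above 0.3 N), for 0.2 s.
At the end, for the whole second after the job is handed in: The lid stands at 60 degrees from closed, within 8 degrees either way, still (under 0.1 rad/s) and held by the gripper's fingers; the latch is flipped back by more than 60 degrees; no bystander has moved 30 mm or more or tipped over (value of joint lid between 0.907 and 1.187 rad and velocity of joint lid between -0.1 and 0.1 rad/s and contact force between the fingers and lid above 0.3 N and value of joint latch above 1.05 rad and distance of each of popper, bowls, scoop, shaker, jar, cup, mug from where it was at the start of the episode below 0.03 m); the arm keeps its last pose, push and grip.
It fails at once if a bystander is shoved 30 mm or more, or tipped (distance of any of popper, bowls, scoop, shaker, jar, cup, mug from where it was at the start of the episode above 0.03 m or angle between any of popper, bowls, shaker, jar, cup, mug, scoop's own z axis and vertical above 0.5 rad).
It also fails if it takes over 46 s, if anything falls off the work surface, if the arm or the gripper's body presses on something with over 40 N, if the wrist force passes 120 N, or if a joint passes its speed limit or range.

## Working session

There is one attempt and no reset: what is moved stays moved. The work goes in short steps, Python scripts to look and compute and a tool call to move; the robot and the scene stay as the last step left them, time stands still between calls to the robot, and variables do not carry over. Pictures are saved under pics/ and viewed, and the job is handed in when it is done.

Besides the shell and the picture viewer there is one more tool, called after ">>>" by a JSON object that holds its "name" and its "arguments", one argument or row to a line. servo_tool: Moves the arm, as the interface text tells. Its arguments: {"type":"object","properties":{"steps":{"type":"array"},"grip":{"type":"number"},"grip_force":{"type":"number"}},"required":["steps"]}

```bash
ls; mkdir -p pics; python3 - <<'E'
from workcell import *
import cv2,numpy as np
for n in("side","top"):
    im,d=camera(n); np.savez(f"pics/{n}0.npz",im=im,d=d)
    cv2.imwrite(f"pics/{n}0.png",im[:,:,::-1])
    p=camera_params(n);print(n,p, (-cv2.Rodrigues(np.array(p['rvec'],float))[0].T@np.array(p['tvec'])).round(3))
print(get_obs())
E
```

```text
pics
side {'intrinsics': array([[417.72342446,   0.        , 321.99748575],
       [  0.        , 417.72342446, 207.08774576],
       [  0.        ,   0.        ,   1.        ]]), 'rvec': array([ 2.2109675 ,  1.13825958, -0.41523325]), 'tvec': array([-0.32287507, -0.26832609,  1.60532314])} [ 1.196 -0.458  1.054]
top {'intrinsics': array([[433.7968761 ,   0.        , 317.13506175],
       [  0.        , 433.7968761 , 200.31444501],
       [  0.        ,   0.        ,   1.        ]]), 'rvec': array([ 2.12778752, -2.09839584,  0.22470484]), 'tvec': array([-0.01957332,  0.54238769,  1.32001283])} [ 0.258 -0.009  1.404]
{'time': 0.1, 'q': array([ 7.46010002e+01,  5.00888246e+00,  1.00373482e+01,  9.50999789e+01,
       -1.20643826e-03,  8.99993499e+01]), 'qd': array([ 0.07462115, -0.16454609,  0.12720189,  0.10054022,  0.0684554 ,
        0.05415802]), 'joint_efforts': array([-4.21530140e-04, -5.21560264e+01,  4.65654802e+01,  1.59403105e-02,
       -4.09187010e-05,  1.59928169e-05]), 'ee_pos': array([0.14600142, 0.53007011, 0.25263025]), 'tcp_rot': array([-1.79928487e+02,  1.20562593e-03,  1.64601652e+02]), 'wrist_force': array([0.12927205, 0.01763514, 0.83490272]), 'torque': array([-0.04858917,  0.03271555,  0.03260936]), 'opening': 0.08535115177619122}
```

View pics/side0.png

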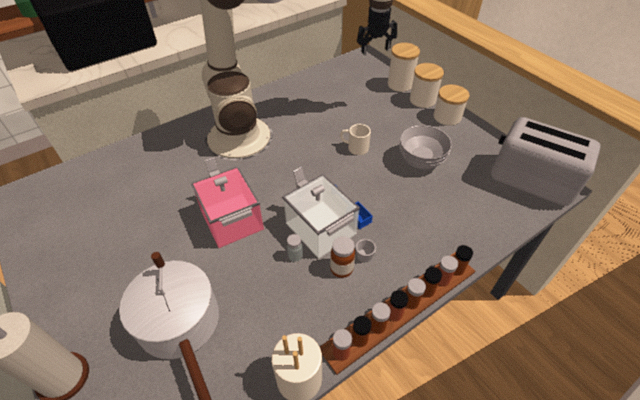

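View pics/top0.png

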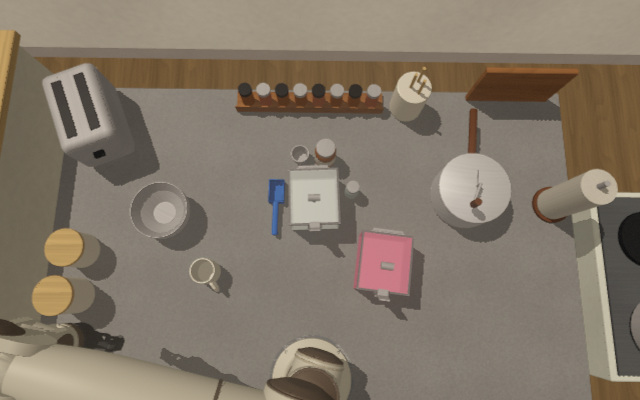

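Candidates: the clear/white-looking canister at side (320,215) / top (314,198), and a pink one at side (228,207) / top (385,265). The clear one with the grey edge fits. It has the scoop, shaker, jar and cup around it. I'll confirm it in a crop.

```bash
cat > h.py <<'E'
import numpy as np,cv2
from workcell import *
def P(n):
    p=camera_params(n);return p['intrinsics'],cv2.Rodrigues(np.array(p['rvec'],float))[0],np.array(p['tvec'],float).ravel()
def unproj(n,u,v,d):
    K,R,t=P(n);c=np.array([(u-K[0,2])/K[0,0],(v-K[1,2])/K[1,1],1])*d
    return R.T@(c-t)
def onz(n,u,v,z):
    K,R,t=P(n);r=R.T@np.array([(u-K[0,2])/K[0,0],(v-K[1,2])/K[1,1],1]);o=-R.T@t
    return o+r*(z-o[2])/r[2]
def proj(n,X):
    K,R,t=P(n);p=camera_params(n);return cv2.projectPoints(np.array(X,float).reshape(-1,1,3),np.array(p['rvec'],float),t,K,None)[0][:,0]
def crop(im,u0,v0,w,h,s,out):
    c=im[v0:v0+h,u0:u0+w,::-1];cv2.imwrite(out,cv2.resize(c,None,fx=s,fy=s,interpolation=cv2.INTER_CUBIC))
E
python3 - <<'E'
from h import *
a=np.load("pics/top0.npz");b=np.load("pics/side0.npz")
t=cv2.resize(a['im'][145:245,260:370,::-1],None,fx=5,fy=5,interpolation=2)
s=cv2.resize(b['im'][160:280,270:385,::-1],None,fx=5,fy=5,interpolation=2)
cv2.imwrite("pics/t0c.png",t);cv2.imwrite("pics/s0c.png",s)
E
```

```text
(no output)
```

View pics/t0c.png

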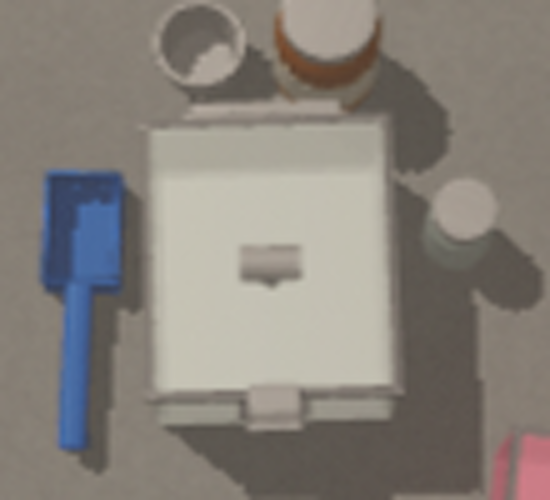

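View pics/s0c.png

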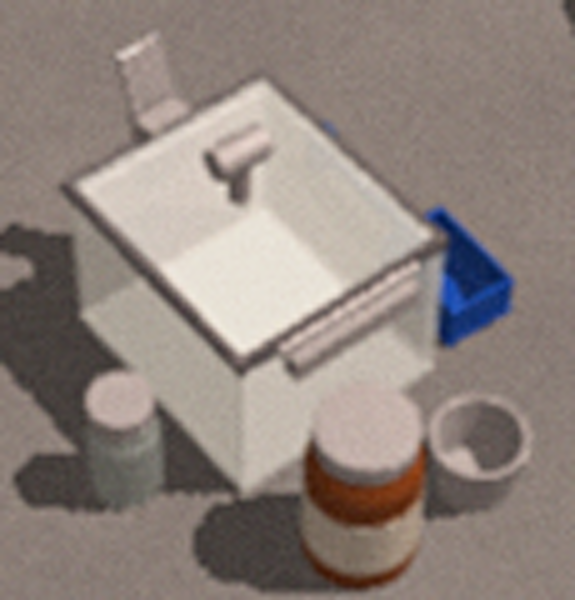

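The crop confirms it. The lid is clear with a grey edge, and the knob is at side crop (240,150) / top crop (271,262). The latch tab is at side crop (137,45) / top crop (273,410). Next I fit x, y and yaw from the lid corners, knob and tip in both views.

```bash
cat > fit.py <<'E'
from h import *
from scipy.optimize import least_squares
C={'FL':[-.087,.076,.128],'FR':[-.087,-.076,.128],'BL':[.085,.076,.128],'BR':[.085,-.076,.128],'K':[-.015,0,.166],'T':[-.110,0,.177]}
t=lambda u,v:((u+.5)/5-.5+260,(v+.5)/5-.5+145)
s=lambda u,v:((u+.5)/5-.5+270,(v+.5)/5-.5+160)
O=[('top','FL',t(150,396)),('top','FR',t(402,393)),('top','BL',t(148,127)),('top','BR',t(388,121)),('top','K',t(271,262)),('top','T',t(273,428)),
('side','FL',s(265,80)),('side','FR',s(70,187)),('side','BR',s(243,363)),('side','BL',s(445,240)),('side','K',s(240,150)),('side','T',s(137,45))]
def W(p,X):
    c,sn=np.cos(p[2]),np.sin(p[2]);X=np.atleast_2d(X);return np.c_[p[0]+c*X[:,0]-sn*X[:,1],p[1]+sn*X[:,0]+c*X[:,1],X[:,2]]
def f(p):return np.concatenate([proj(n,W(p,C[k]))[0]-o for n,k,o in O])
if __name__=="__main__":
    for loss in('linear','soft_l1'):
        r=least_squares(f,[.5,0,0],loss=loss);print(r.x[:2].round(4),np.degrees(r.x[2]).round(2))
    for (n,k,o),e in zip(O,r.fun.reshape(-1,2)):print(n,k,e.round(2))
    p=r.x
    for k in C:print(k,W(p,C[k]).round(4))
    for n in('top','side'):
        pt=[o for m,k,o in O if m==n and k=='K'][0];print(n,onz(n,*pt,.166))
    b=np.load("pics/top0.npz");d=b['d']
    for nm,(u,v),z in[('shaker',(352,186),.085),('jar',(325,148),.12),('cup',(300,155),.045),('scoopend',(274,233),.02),('scooph',(276,180),.03),('pinkKnob',(387,266),.166),('pinklatch',(383,295),.17),('mug',(204,272),.08),('popper',(475,185),.2)]:print(nm,onz('top',u,v,z).round(3))
E
python3 fit.py
```

```text
[0.5425 0.0011] 2.42
[0.5425 0.0011] 2.48
top FL [-1.46  0.89]
top FR [-0.73  0.01]
top BL [-1.96 -1.09]
top BR [-0.2  -1.25]
top K [-0.81  0.56]
top T [-0.29 -0.91]
side FL [-0.72 -1.3 ]
side FR [-2.16 -0.16]
side BR [-1.36  1.51]
side BL [-0.17  0.1 ]
side K [-1.12  1.08]
side T [-0.02  0.96]
FL [[0.4523 0.0732 0.128 ]]
FR [[ 0.4589 -0.0786  0.128 ]]
BL [[0.6242 0.0807 0.128 ]]
BR [[ 0.6307 -0.0712  0.128 ]]
K [[5.276e-01 4.000e-04 1.660e-01]]
T [[ 0.4326 -0.0037  0.177 ]]
top [ 0.5292598 -0.0019245  0.166    ]
side [0.52599158 0.00545422 0.166     ]
shaker [ 0.584 -0.12   0.085]
jar [ 0.696 -0.034  0.12 ]
cup [0.696 0.046 0.045]
scoopend [0.441 0.125 0.02 ]
scooph [0.614 0.123 0.03 ]
pinkKnob [ 0.333 -0.212  0.166]
pinklatch [ 0.252 -0.199  0.17 ]
mug [0.312 0.326 0.08 ]
popper [ 0.564 -0.463  0.2  ]
```

>>> {"name": "servo_tool", "arguments": {
  "steps": [
    {"x": 18,"y": -30,"z": 10,"yaw": -9},
    {"x": 36,"y": -59,"z": 20,"yaw": -18},
    {"x": 54,"y": -89,"z": 20,"yaw": -27},
    {"x": 73,"y": -118,"z": 20,"yaw": -36},
    {"x": 91,"y": -148,"z": 20,"yaw": -45},
    {"x": 109,"y": -177,"z": 20,"yaw": -54},
    {"x": 127,"y": -207,"z": 20,"yaw": -63},
    {"x": 146,"y": -236,"z": 20,"yaw": -72},
    {"x": 164,"y": -266,"z": 20,"yaw": -81},
    {"x": 182,"y": -295,"z": 20,"yaw": -90},
    {"x": 200,"y": -325,"z": 20,"yaw": -99},
    {"x": 218,"y": -354,"z": 20,"yaw": -108}
  ],
  "grip": 0
}}

```text
time: 1.6
ee_pos: [0.3644, 0.175, 0.2724]
tcp_rot: [-179.9, 0.0, 56.3]
wrist_force: [0.6, 0.2, -0.7]
opening: 0.0001
```

>>> {"name": "servo_tool", "arguments": {
  "steps": [
    {"x": 18,"y": -30,"yaw": -9},
    {"x": 37,"y": -59,"yaw": -18},
    {"x": 55,"y": -89,"yaw": -27},
    {"x": 73,"y": -118,"yaw": -36},
    {"x": 92,"y": -148,"yaw": -45},
    {"x": 110,"y": -177,"yaw": -54},
    {"x": 110,"y": -177,"yaw": -54}
  ]
}}

```text
schema error: expected keys x, y, z, yaw
```

```bash
python3 - <<'E'
from h import *
im,d=camera("side");np.savez("pics/side1.npz",im=im,d=d);crop(im,260,80,130,130,4,"pics/s1.png")
o=get_obs();print(o['ee_pos'],o['tcp_rot'],o['q'].round(1),o['time'])
E
```

```text
[0.36566725 0.17286036 0.272367  ] [-1.79994883e+02  5.75255354e-02  5.57971062e+01] [ 25.3 -14.2  -5.7  98.6  -0.  149.5] 1.65
```

View pics/s1.png

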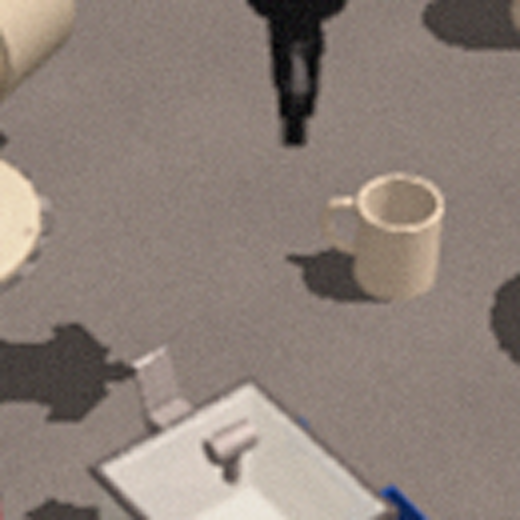

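The call was refused because it lacked the z key. Joint 6 is also winding towards its limit (yaw = 180 + q1 − q6), so I'll turn the other way to yaw ≈ 182.4°.

>>> {"name": "servo_tool", "arguments": {
  "steps": [
    {"x": 10,"y": -15,"z": 0,"yaw": 10.5},
    {"x": 20,"y": -30,"z": 0,"yaw": 21},
    {"x": 30,"y": -45,"z": 0,"yaw": 31.5},
    {"x": 40,"y": -60,"z": 0,"yaw": 42},
    {"x": 50,"y": -75,"z": 0,"yaw": 52.5},
    {"x": 60,"y": -90,"z": 0,"yaw": 63},
    {"x": 70,"y": -110,"z": 0,"yaw": 73.5},
    {"x": 80,"y": -130,"z": 0,"yaw": 84},
    {"x": 90,"y": -145,"z": 0,"yaw": 94.5},
    {"x": 100,"y": -160,"z": 0,"yaw": 105},
    {"x": 109,"y": -175,"z": 0,"yaw": 115.5},
    {"x": 109,"y": -175,"z": 0,"yaw": 126}
  ]
}}

```text
time: 3.15
ee_pos: [0.475, -0.0029, 0.2717]
tcp_rot: [-180.0, -0.0, -177.9]
wrist_force: [0.1, -0.2, -0.4]
opening: -0.0
```

```bash
python3 - <<'E'
from h import *
im,d=camera("side");np.savez("pics/side2.npz",im=im,d=d);crop(im,260,80,130,150,4,"pics/s2.png")
o=get_obs();print(o['ee_pos'],o['tcp_rot'],o['q'].round(1),o['time'])
e=o['ee_pos'];print(proj('side',[e-[0,0,.022]]),(proj('side',[e-[0,0,.022]])-[260,80])*4)
E
```

```text
[ 0.47473257 -0.0025915   0.27184401] [-1.79996102e+02 -1.64256619e-03 -1.77389224e+02] [-0.3 -4.8  2.3 97.2 -0.  -2.9] 3.2
[[304.42846377 159.44239752]] [[177.71385509 317.76959009]]
```

View pics/s2.png

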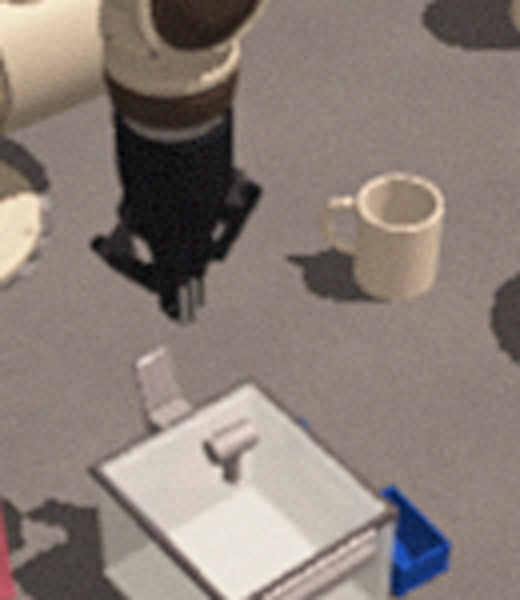

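Fingertips appear at crop (185,320) against a predicted (178,318), so the calibration holds. Next I descend behind the tab and sweep it outward along its arc.

>>> {"name": "servo_tool", "arguments": {
  "steps": [
    {"x": 0,"y": 0,"z": -45,"yaw": 0},
    {"x": 0,"y": 0,"z": -85,"yaw": 0},
    {"x": -15,"y": 0,"z": -85,"yaw": 0},
    {"x": -30,"y": -1,"z": -85,"yaw": 0},
    {"x": -45,"y": -2,"z": -89,"yaw": 0},
    {"x": -61,"y": -3,"z": -98,"yaw": 0},
    {"x": -75,"y": -3,"z": -110,"yaw": 0},
    {"x": -84,"y": -4,"z": -125,"yaw": 0},
    {"x": -90,"y": -4,"z": -143,"yaw": 0},
    {"x": -91,"y": -4,"z": -155,"yaw": 0},
    {"x": -90,"y": -4,"z": -160,"yaw": 0},
    {"x": -90,"y": -4,"z": -160,"yaw": 0}
  ]
}}

```text
time: 4.7
ee_pos: [0.3851, -0.0066, 0.1123]
tcp_rot: [-180.0, 0.0, -177.4]
wrist_force: [0.2, 0.5, 0.5]
opening: 0.0003
```

```bash
python3 - <<'E'
from h import *
im,d=camera("side");np.savez("pics/side3.npz",im=im,d=d);crop(im,260,110,130,130,4,"pics/s3.png")
o=get_obs();print(o['ee_pos'],o['tcp_rot'],o['wrist_force'],o['time'])
E
```

```text
[ 0.38512562 -0.00659135  0.11240863] [-1.79996280e+02  3.81956353e-02 -1.77394252e+02] [-0.59125156 -0.5333367   1.07210634] 4.75
```

View pics/s3.png

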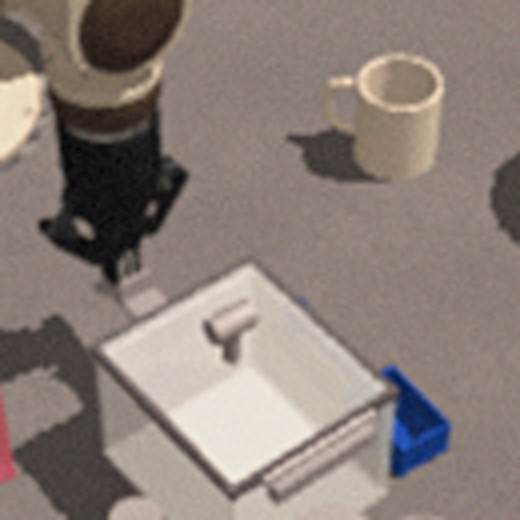

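The tab now lies flat with its hook standing up at crop (145,300), and the lid is still shut. Next I move up and over the knob with the jaws open.

>>> {"name": "servo_tool", "arguments": {
  "steps": [
    {"x": -5,"y": 0,"z": 40,"yaw": 0},
    {"x": -5,"y": 0,"z": 90,"yaw": 0},
    {"x": 0,"y": 0,"z": 140,"yaw": 0},
    {"x": 45,"y": 3,"z": 140,"yaw": 0},
    {"x": 95,"y": 6,"z": 140,"yaw": 0},
    {"x": 142,"y": 8,"z": 140,"yaw": 0},
    {"x": 142,"y": 8,"z": 140,"yaw": 0}
  ],
  "grip": 75,
  "grip_force": 60
}}

```text
time: 5.62
ee_pos: [0.5295, 0.0016, 0.2505]
tcp_rot: [180.0, -0.1, -177.4]
wrist_force: [-0.7, 0.2, -0.8]
opening: 0.0749
```

```bash
python3 - <<'E'
from h import *
im,d=camera("side");np.savez("pics/side4.npz",im=im,d=d);crop(im,260,110,130,130,4,"pics/s4.png")
o=get_obs();print(o['ee_pos'],o['tcp_rot'],o['wrist_force'],o['time'],o['opening'])
E
```

```text
[0.52808032 0.00150361 0.25140208] [ 1.79997432e+02 -8.83016494e-02 -1.77389206e+02] [-0.63637685 -0.97471084  0.53022095] 5.675 0.07511147902106333
```

View pics/s4.png

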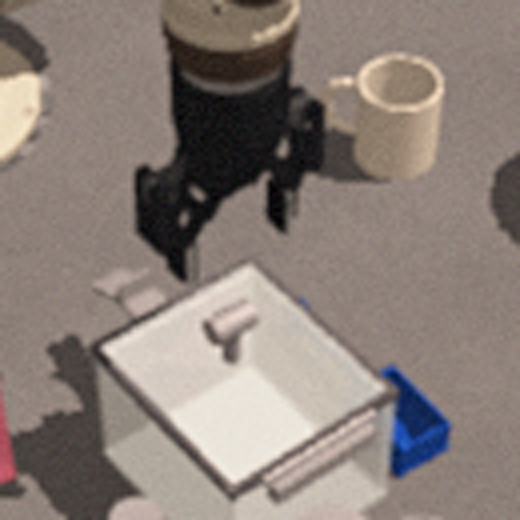

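The latch stays down at crop (130,290). The jaws straddle the knob: finger midpoint column 232, knob column 232. I'll descend and close with moderate force.

>>> {"name": "servo_tool", "arguments": {
  "steps": [
    {"x": 0,"y": 0,"z": -45,"yaw": 0},
    {"x": 0,"y": 0,"z": -84,"yaw": 0},
    {"x": 0,"y": 0,"z": -84,"yaw": 0}
  ]
}}

```text
time: 6.05
ee_pos: [0.5261, 0.0014, 0.1658]
tcp_rot: [180.0, -0.3, -177.4]
wrist_force: [0.4, 0.0, 0.6]
opening: 0.075
```

>>> {"name": "servo_tool", "arguments": {
  "steps": [
    {"x": 0,"y": 0,"z": 0,"yaw": 0},
    {"x": 0,"y": 0,"z": 0,"yaw": 0},
    {"x": 0,"y": 0,"z": 0,"yaw": 0},
    {"x": 0,"y": 0,"z": 0,"yaw": 0},
    {"x": 0,"y": 0,"z": 0,"yaw": 0}
  ],
  "grip": 25,
  "grip_force": 50
}}

```text
time: 6.68
ee_pos: [0.5267, -0.0002, 0.1684]
tcp_rot: [-179.8, -0.1, -177.5]
wrist_force: [-2.6, -10.1, 7.7]
opening: 0.0355
```

```bash
python3 - <<'E'
from h import *
im,d=camera("side");np.savez("pics/side5.npz",im=im,d=d);crop(im,260,110,130,130,4,"pics/s5.png")
o=get_obs();print(o['ee_pos'],o['tcp_rot'],o['wrist_force'],o['time'],o['opening'])
E
```

```text
[ 5.26740729e-01 -2.63929722e-04  1.68449755e-01] [-1.79793862e+02 -1.30004344e-01 -1.77470211e+02] [-3.44381777 -9.55693184  7.79282663] 6.725 0.03531042414101198
```

View pics/s5.png

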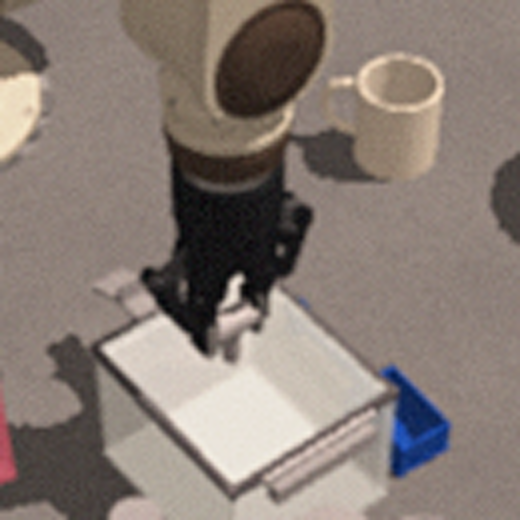

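The grip holds at 35 mm, matching the 36 mm barrel. I'll lift along the knob's arc, first to about 30 degrees.

>>> {"name": "servo_tool", "arguments": {
  "steps": [
    {"x": 4.5,"y": 0,"z": 8.5,"yaw": 0},
    {"x": 9.6,"y": 0.4,"z": 16.6,"yaw": 0},
    {"x": 15.4,"y": 0.6,"z": 24.3,"yaw": 0},
    {"x": 21.8,"y": 0.9,"z": 31.4,"yaw": 0},
    {"x": 28.9,"y": 1.2,"z": 37.9,"yaw": 0},
    {"x": 36.4,"y": 1.5,"z": 43.8,"yaw": 0},
    {"x": 36.4,"y": 1.5,"z": 43.8,"yaw": 0}
  ]
}}

```text
time: 7.6
ee_pos: [0.5638, 0.0012, 0.2127]
tcp_rot: [-179.8, -0.1, -177.5]
wrist_force: [-3.1, -2.7, -2.8]
opening: 0.0353
```

```bash
python3 - <<'E'
from h import *
im,d=camera("side");np.savez("pics/side6.npz",im=im,d=d);crop(im,260,90,130,150,4,"pics/s6.png")
o=get_obs();print(o['ee_pos'],o['tcp_rot'],o['wrist_force'],o['time'],o['opening'])
E
```

```text
[0.56362892 0.00126704 0.21258359] [-1.79788884e+02 -8.21993268e-02 -1.77466189e+02] [-2.03979739 -2.25955273 -3.38317084] 7.65 0.03524250280027626
```

View pics/s6.png

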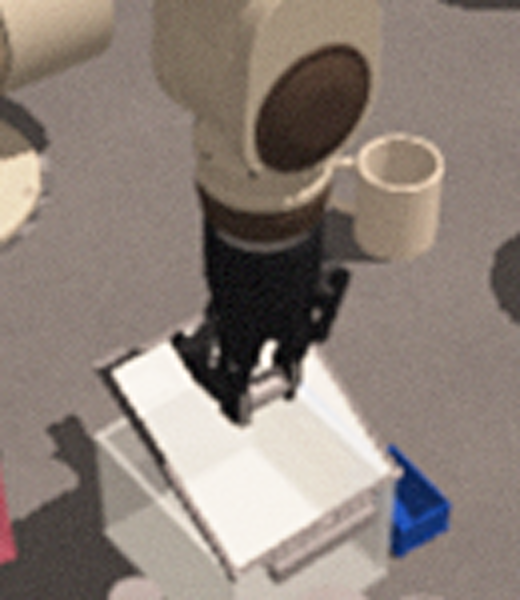

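The lid is about 30° up, forces are small and the knob sits between the pads. Continuing to 60°.

>>> {"name": "servo_tool", "arguments": {
  "steps": [
    {"x": 8.1,"y": 0.3,"z": 5.2,"yaw": 0},
    {"x": 16.6,"y": 0.7,"z": 9.7,"yaw": 0},
    {"x": 25.4,"y": 1,"z": 13.4,"yaw": 0},
    {"x": 34.6,"y": 1.4,"z": 16.3,"yaw": 0},
    {"x": 43.9,"y": 1.8,"z": 18.4,"yaw": 0},
    {"x": 53.0,"y": 2.2,"z": 19.7,"yaw": 0},
    {"x": 53.0,"y": 2.2,"z": 19.7,"yaw": 0},
    {"x": 53.0,"y": 2.2,"z": 19.7,"yaw": 0}
  ]
}}

```text
time: 8.65
ee_pos: [0.617, 0.0036, 0.2328]
tcp_rot: [-179.8, 0.0, -177.5]
wrist_force: [-2.6, -0.2, 1.1]
opening: 0.0354
```

```bash
cat > chk.py <<'E'
import sys
from fit import *
k=sys.argv[1]
p=[.5425,.0011,np.radians(2.45)]
ims=[]
for n,(u,v) in(('side',(260,80)),('top',(250,110))):
    im,d=camera(n);np.savez(f"pics/{n}{k}.npz",im=im,d=d)
    c=cv2.resize(im[v:v+145,u:u+130,::-1],None,fx=4,fy=4,interpolation=2) if n=='side' else cv2.resize(im[v:v+145,u:u+130,::-1],None,fx=4,fy=4,interpolation=2)
    c=c.copy()
    for th,col in((52,(255,0,0)),(60,(0,255,0)),(68,(0,0,255))):
        a=np.radians(th)
        Q=[]
        for y in(-.076,.076):
            l,h=.172,.008
            Q.append([.085-l*np.cos(a)+h*np.sin(a),y,.12+l*np.sin(a)+h*np.cos(a)])
        q=(proj(n,W(p,Q))-[u,v]+.5)*4
        cv2.line(c,*[tuple(int(z) for z in r) for r in q],col,1)
    ims.append(c)
cv2.imwrite(f"pics/c{k}_s.png",ims[0]);cv2.imwrite(f"pics/c{k}_t.png",ims[1])
o=get_obs();e=o['ee_pos'];print(e,o['tcp_rot'],o['wrist_force'],o['time'],o['opening'])
r=np.array([.6275-e[0],e[2]-.003-.12]);print('angle from tcp',np.degrees(np.arctan2(r[1],r[0]))-24.7,np.hypot(*r))
E
python3 chk.py 7
```

```text
[0.6168794  0.00353615 0.23281161] [-1.79796375e+02  1.13136497e-03 -1.77465126e+02] [-3.2692979  -0.74954627  0.75757095] 8.75 0.035249886797836215
angle from tcp 59.775729297992 0.11032400597810044
```

View pics/c7_s.png

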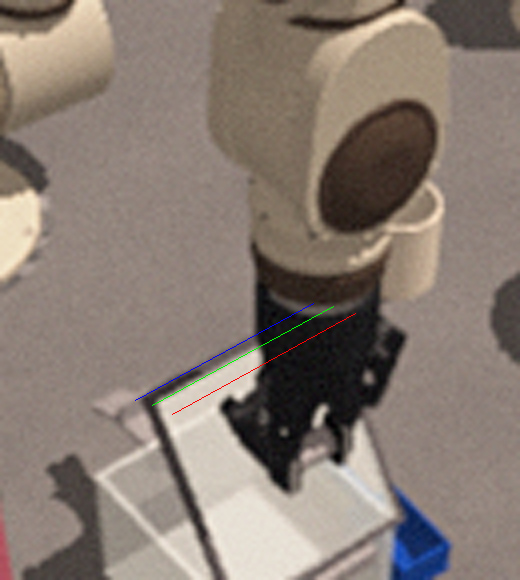

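View pics/c7_t.png

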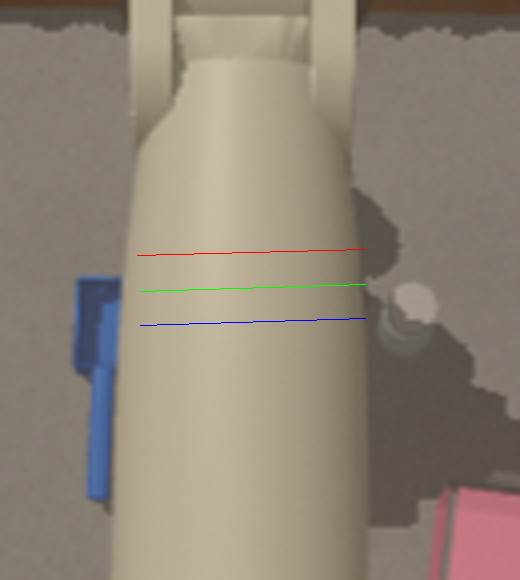

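The lid's front edge lies on the 60° line (green), and the TCP arc gives 59.8°. As a last check, I'll estimate the latch angle from the earlier unobstructed picture.

```bash
python3 - <<'E'
from fit import *
p=[.5425,.0011,np.radians(2.45)]
b=np.load("pics/side4.npz")['im'];c=cv2.resize(b[165:205,270:320,::-1],None,fx=12,fy=12,interpolation=2).copy()
a7=np.load("pics/side7.npz")['im'];c2=cv2.resize(a7[165:205,270:320,::-1],None,fx=12,fy=12,interpolation=2)
for th,col in((60,(255,0,0)),(75,(0,255,0)),(90,(0,0,255))):
    f=np.radians(th+7.3);Q=[[-.0995-.083*np.sin(f),y,.095+.083*np.cos(f)] for y in(-.015,.015)]
    q=(proj('side',W(p,Q))-[270,165]+.5)*12
    cv2.line(c,*[tuple(int(z) for z in r) for r in q],col,2)
cv2.imwrite("pics/latch.png",c)
o=get_obs();print(o['ee_pos'],o['wrist_force'],o['opening'],abs(o['qd']).max())
E
```

```text
[0.6168794  0.00353615 0.23281161] [-3.2692979  -0.74954627  0.75757095] 0.035249886797836215 0.22240689589949855
```

View pics/latch.png

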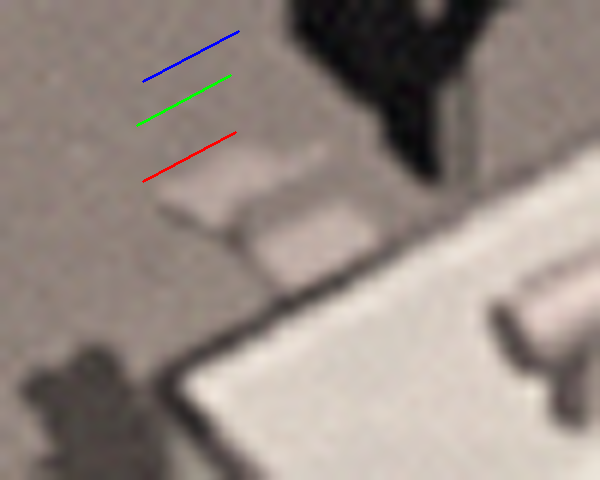

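The tab tip is at or beyond the 90° line (red), so the latch is well past 60°. Handing in.

```bash
python3 -c "
from workcell import *
print(job_done());o=get_obs();print(o['time'],o['ee_pos'],o['opening'],o['wrist_force'])"
```

```text
the job is handed in; nothing more can be done
None
the job is handed in; nothing more can be done
```

I flipped the latch on the clear canister back, gripped the lid's knob by its flat ends, raised the lid to about 60° and handed the job in with it still held. `job_done` reports no verdict, so the numbers below are my own checks from before handing in.

- **Lid angle:** the gripper's position gives 59.8°, at a radius of 110.3 mm against the stated 110 mm. In the side picture the lid's front edge lies on the projected 60° line.
- **Grip:** the opening was 35.2 mm on the 36 mm barrel, with about 3 N at the wrist. The arm was nearly still, at most about 0.2°/s at any joint.
- **Latch:** it was about 90° or more back, measured after the flip and before the lift. In the last picture the tab is still down.
- **Bystanders:** the tool never came near them and those in view looked unmoved, but the arm hid part of the final views. I did not measure each one again.
- **Clock:** about 8.75 s of the allowed 46 s when I took the last pictures.
- **Problems on the way:** one move was refused for missing `z` values. I also first turned the wrist towards its joint limit and had to turn it back. Neither touched anything.
- **Not checked:** I could not read the state after handing in, so the final second was not observed.

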